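Ply up a PVC panel and hold the hardness gauge on its mark

ROBOT

A 6-joint arm with a two-finger parallel gripper is mounted at the origin on the work surface. World frame = base frame: x ahead of the robot, y to its left, z up, the work surface at z = 0. Lengths are in m, angles in degrees, forces in N, time in s.
With the tool pointing down it reaches from about 0.325 to 0.775 m from the base axis. Payload 5.5 kg.
Tool frame: the origin (TCP) lies on the centre line of the jaws, within the pads' length; the fingertips stand 22 mm ahead of it and the grasp point (between the pads) lies 3 mm ahead of it; z points along the fingers, y is the direction in which the jaws open and shut (so a half turn about z gives the same grasp; the last joint's range is limited). The gripper opens to 88 mm and grips with 3 to 60 N. Pads are 20 mm wide; open, the fingers measure 115 mm over their backs; the gripper's body (75 mm by 178 mm) begins 61 mm behind the grasp point.
Start: joints at [-72.347, 5.22, 70.514, -0, 104.267, -3.249], TCP at [0.214, -0.561, 0.245] pointing down, gripper open.
Joint ranges: [-164.24, 164.24], [-49.07, 125.15], [9.68, 141.18], [-86.29, 266.29], [3.28, 154.24], [-151.56, 151.56]. Speed limits (degrees/s): [147.25, 147.25, 172.46, 180, 180, 180].

INTERFACE

Orientations are given as [roll, pitch, yaw] about the fixed x, y, z axes, in that order (R = Rz(yaw) Ry(pitch) Rx(roll)).
In Python, from bench import manip, optics gives the robot as it stands. The module is installed in compiled form; this text tells all that it offers.
- The arm moves only by the tool step_arm, never from a script. Its argument "commands" is a list of rows, each a list of 7 numbers: the opening, from 0 (shut) to 1 (fully open), then the shift along the tool's x, y, z in mm, then the turn, a rotation vector about the tool's x, y, z in degrees. In form: [[hand, x, y, z, wx, wy, wz], ...]. A call has 1 to 5 rows; each row is the pose to reach, as a shift and turn from the pose measured when the call began, along the tool's axes at that moment; what a row does not reach only later rows make up. A row lasts 1/12 s, in which the tool goes at most 41.7 mm and 7.16 degrees, less where a joint would pass 70% of its speed; a pose out of reach is approached as far as the arm can. A call with a gripper value outside its range is refused whole. The fingers move at their own pace and stop on an object; "grip_force" is the grip in N (left out, the last holds). Time passes only in rows, so rows that repeat a pose let the fingers close. It gives the time, the measured TCP pose, the force and the opening at its end, in the units of the state.
- manip.state(): the state, without advancing time (a new reading comes with each control period).
- optics.capture(name): name is "scene" or "side" or "wrist"; returns a dict with "img" (400x640x3 uint8, red, green, blue), "range_z" (400x640 float32, m along the optical axis (not along the pixel's ray), 0 where there is no reading), "fx", "fy", "cx", "cy" (pixels), "R" (3x3) and "t" (3): a world point X has camera coordinates R X + t; the wrist camera has in their place "tool_from_camera" (4x4, takes a point from camera to tool coordinates, whose origin is the TCP and whose axes are the flange's). Camera axes: x right, y down, z forward; pixel columns grow to the right and rows downward; lengths in m; the calibration is good to about 2 mm. A picture is of the moment at which its call begins: read the wrist's pose just before it.
- manip.sign_off(): hands the job in, once; it reports no verdict.
The state is a dict: "clock": time; "qpos": joint angles; "dq": joint speeds; "effort": joint torques, N m; "tool_pos": TCP position; "ee_rot": TCP orientation; "ft_force": force on the tool from outside, world axes, zero at the start; "wrist_torque": the same for the moment, N m; "width": opening from 0.0 (shut) to 1.0 (fully open).
Only numpy, scipy, OpenCV 4.12 (cv2) and the standard library are available. Lean on these libraries where they do the work, as an engineer would, in place of code of your own. Each camera call takes 0.05 s, during which the arm holds its last target. There are 200 camera calls.

TASK

Finish the pile for a hardness reading: lay the loose grey plastic plate that bears the scribed ring and line, mark up, squarely and flush on the two plates already on the white test base, and let go of it. Then take the hardness gauge out of its stand and hold it upright with its oblong spring foot centred on the ring, long side along the scribed line, pressing gently so that the foot is pushed about half way in and never all the way; finish still holding it pressed there. Keep the pile flush and leave everything else where it is.

Things in the scene. Friction and masses are not known exactly. Their poses are not given: they have to be found in the camera images.
- base: White test base fixed to the bench, 150 (x) x 110 (y) x 22 mm high, with a steel inlay on top. Origin: centre of its underside, z up. It stands to the left or right of the robot's centre line, turned by up to about 0.5 rad.
- ply_low: Lower of two plain grey hard-PVC plates lying loose, one on the other, on the test base; 90 (x) x 50 (y) x 10 (z) mm, about 63 g. Origin: centre of its underside, 22 mm above the bench.
- ply_top: Upper of the two plain grey plates on the test base, same size, 90 (x) x 50 (y) x 10 (z) mm, loose. Origin: centre of its underside; the pile is continued on its top face, 42 mm above the bench.
- marked_plate: Loose grey hard-PVC plate lying on the bench, same size as the others: 90 (x) x 50 (y) x 10 (z) mm, about 63 g, marked on its upper face with a black ring and a line. Either way round (half a turn about z) is equally good on the pile. Origin: centre of its underside, x along the long side, z up out of the marked face.
- spot (a point): Centre of the scribed ring (20 mm across) on the marked plate's upper face: in the plate's frame at x = +20, y = -6, z = +10 mm. The scribed line (60 mm long) runs through it along the plate's x. The axes are those of the plate.
- spare_plate: Plain grey plate without a mark, same size as the marked plate, lying on the bench. Not needed: leave it.
- stand: Aluminium block fixed to the bench, 70 (x) x 62 (y) mm and 75 mm high, on a 94 x 84 x 8 mm foot plate, with an upright 34 x 26 mm well in which the gauge hangs by its flange. Origin: centre of its underside. On the other side of the robot's centre line from the test base.
- gauge: Hand-held hardness gauge, about 0.16 to 0.2 kg, upright in the stand, axis along z. From its origin (centre of the barrel's underside, 35 mm above the bench in the stand): barrel 30 (x) x 22 (y) mm from z = 0 to 40, flange 50 x 40 mm from z = 40 to 46 (rests on the stand), black flat-sided grip 40 (x) x 26 (y) mm from z = 46 to 106; take the grip across its 26 mm. Under the barrel sticks out the spring foot. To take it out, lift it straight up by at least 60 mm.
- foot_tip (a point): Centre of the sole of the gauge's spring foot; the sole is 24 (gauge x) x 8 (gauge y) mm and lies 18 mm under the gauge's origin when the foot is out. The axes are those of the gauge.
- foot (a joint): How far the spring foot is pushed up into the gauge, 0 (out) to 0.010 m (fully in). It starts to move at about 1 N and takes 1 N more for each mm: about 6 N when half way in.
- dish: Petri dish, bystander, 94 mm across, 16 mm high. Origin: centre of its underside.
- jar: Amber jar with white cap, bystander, 56 mm across, 75 mm high. Origin: centre of its underside.
- forceps: Steel forceps lying on the bench beyond the plates, bystander, 120 mm long (x), 5 mm high. Origin: middle of the underside.
- loupe: Black stand loupe, bystander, 46 mm across, 39 mm high. Origin: centre of its underside.
- vial: Glass vial with black cap, bystander, 28 mm across, 55 mm high. Origin: centre of its underside.
Mind the look-alikes: they are no part of the job. Leave any orange look-alike of the gauge alone.

How it is judged (in metres and radians):
On the way, in this order (a step that is already met when the one before it is completed fails the run):
1. the marked plate lies flush on the pile, mark up, and is let go (horizontal distance between marked_plate and ply_top below 0.005 m and angle between the x axis of marked_plate and the x axis of ply_top, either way round below 0.1 rad and z of marked_plate in the frame of ply_top between 0.008 and 0.0125 m and angle between marked_plate's own z axis and vertical below 0.05 rad and horizontal distance between ply_top and ply_low below 0.005 m and angle between the x axis of ply_top and the x axis of ply_low, either way round below 0.1 rad and distance of ply_low from where it was at the start of the episode below 0.01 m and contact force between the fingers and marked_plate below 0.1 N and linear speed of marked_plate below 0.02 m/s), for 0.2 s.
2. the gauge is lifted clear out of its stand (z of foot_tip in the frame of stand above 0.07 m), for 0.1 s.
3. the gauge is held pressed on the ring (horizontal distance between foot_tip and spot below 0.005 m and z of foot_tip in the frame of marked_plate between 0.008 and 0.012 m and angle between gauge's own z axis and vertical below 0.09 rad and angle between the x axis of gauge and the x axis of marked_plate, either way round below 0.14 rad and value of joint foot between 0.0028 and 0.0072 m and contact force between gauge and marked_plate between 2.5 and 10 N and contact force between the fingers and gauge above 2 N and contact force between gauge and stand below 0.1 N), for 0.3 s.
At the end, for the whole second after the job is handed in: Plates flush (5 mm, 0.1 rad; either way round), mark up, lowest moved under 10 mm; fingers hold the gauge off its stand, upright within 0.09 rad, sole on the plate within 5 mm of the ring centre, along the line within 0.14 rad, foot in by 2.8 to 7.2 mm, 2.5 to 10 N on the plate (all of step 3 and horizontal distance between marked_plate and ply_top below 0.005 m and angle between the x axis of marked_plate and the x axis of ply_top, either way round below 0.1 rad and z of marked_plate in the frame of ply_top between 0.008 and 0.0125 m and angle between marked_plate's own z axis and vertical below 0.05 rad and horizontal distance between ply_top and ply_low below 0.005 m and angle between the x axis of ply_top and the x axis of ply_low, either way round below 0.1 rad and distance of ply_low from where it was at the start of the episode below 0.01 m); the arm keeps its last pose, push and grip.
It fails at once if the gauge's foot is pushed all the way in (value of joint foot above 0.0095 m).
It fails at once if the spare plate or another bystander is moved by more than 20 mm (distance of any of spare_plate, dish, jar, forceps, loupe, vial from where it was at the start of the episode above 0.02 m).
It also fails if it takes over 51 s, if anything falls off the work surface, if the arm or the gripper's body presses on something with over 40 N, if the wrist force passes 120 N, or if a joint passes its speed limit or range.

## Working session

There is one attempt and no reset: what is moved stays moved. The work goes in short steps, Python scripts to look and compute and a tool call to move; the robot and the scene stay as the last step left them, time stands still between calls to the robot, and variables do not carry over. Pictures are saved under pics/ and viewed, about 8 in all and at most 12, crops included, and the job is handed in when it is done.

Besides the shell and the picture viewer there is one more tool, called after "Call:" as name(argument=value, ...) on one line, values as JSON. step_arm: Moves the arm, as the interface text tells. Its arguments: {"type":"object","properties":{"commands":{"type":"array"},"grip_force":{"type":"number"}},"required":["commands"]}

```bash
mkdir -p pics
cat > h.py <<'E'
import numpy as np, cv2
from bench import manip, optics
from scipy.spatial.transform import Rotation as Ro
def cap(n):
    s=manip.state(); c=optics.capture(n)
    if n=='wrist':
        T=np.eye(4);T[:3,:3]=Ro.from_euler('xyz',s['ee_rot'],degrees=True).as_matrix();T[:3,3]=s['tool_pos']
        W=T@c['tool_from_camera']; c['C']=W[:3,3]; c['M']=W[:3,:3]
    else: c['M']=c['R'].T; c['C']=-c['R'].T@c['t']
    return c
def plane(c,uv,z):
    uv=np.atleast_2d(uv).astype(float)
    d=np.c_[(uv[:,0]-c['cx'])/c['fx'],(uv[:,1]-c['cy'])/c['fy'],np.ones(len(uv))]@c['M'].T
    return c['C']+d*((z-c['C'][2])/d[:,2])[:,None]
def cloud(c):
    v,u=np.mgrid[:400,:640]; z=c['range_z']
    p=np.dstack([(u-c['cx'])/c['fx']*z,(v-c['cy'])/c['fy']*z,z])
    P=p@c['M'].T+c['C']; P[z==0]=np.nan; return P
def save(c,f,crop=None,k=1):
    im=c['img'][:,:,::-1]
    if crop: im=im[crop[1]:crop[3],crop[0]:crop[2]]
    cv2.imwrite('pics/'+f,cv2.resize(im,None,fx=k,fy=k,interpolation=cv2.INTER_CUBIC))
def proj(c,X):
    p=(np.atleast_2d(X)-c['C'])@c['M']; return np.c_[p[:,0]/p[:,2]*c['fx']+c['cx'],p[:,1]/p[:,2]*c['fy']+c['cy']]
E
python3 - <<'E'
from h import *
print(manip.state())
a=cap('scene');b=cap('side')
save(a,'scene.png');save(b,'side.png')
print(a['C'],b['C'],a['M'][:,2],b['M'][:,2],a['fx'],(a['range_z']>0).mean())
E
```

```text
{'clock': 0.0, 'qpos': array([-7.23465366e+01,  5.26577498e+00,  7.05796171e+01,  1.08780187e-03,
        1.04266851e+02, -3.24846973e+00]), 'dq': array([ 0.0306729 , -0.07444392, -0.08507372,  0.02156918, -0.03836551,
        0.02623721]), 'effort': array([ 1.35217484e-03, -4.46451044e+01, -4.06440675e+01,  6.97351154e-02,
        2.92866980e-02, -1.49544571e-04]), 'tool_pos': array([ 0.21399435, -0.56028287,  0.24350127]), 'ee_rot': array([-1.79887997e+02, -7.41343559e-03,  2.09021930e+01]), 'ft_force': array([-0.49825419,  0.53711685, -0.82119503]), 'wrist_torque': array([0.00987274, 0.0238316 , 0.00903223]), 'width': 0.9997351229573737}
[ 1.33011324 -0.8921195   1.19761169] [0.27386705 0.81972682 0.90594434] [-0.45116853  0.55859913 -0.69599854] [ 0.24988167 -0.66924337 -0.699766  ] 490.75760995192417 0.996140625
```

View pics/scene.png

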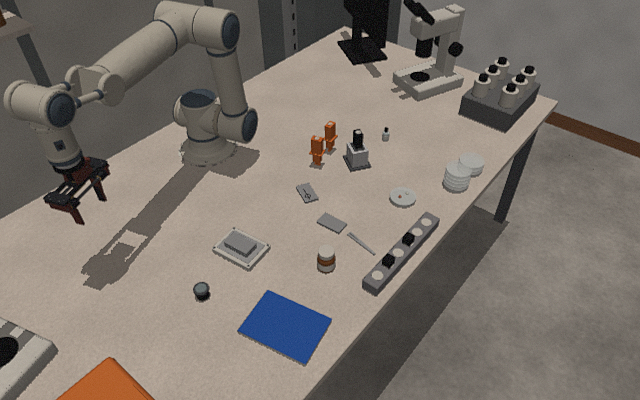

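View pics/side.png

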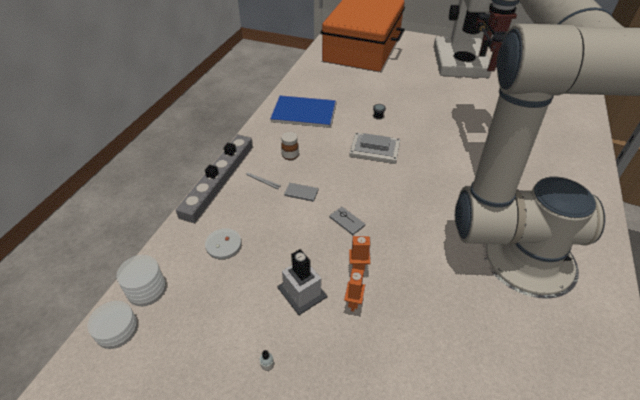

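Scene view: the pile on the white base is at (240,246), a plate with a dark mark at (307,192), a plain plate at (332,223), and the black gauge in its stand at (357,150). The orange look-alikes are at (317,150) and (330,135). Side view: marked plate (347,220), plain plate (302,192), pile (375,147), gauge (301,278), orange at (360,255) and (355,290).
- For the marked plate, the candidates are (307,192) with a mark, (332,223) plain, and the pile top (240,246). I choose (307,192).
- For the gauge, the candidates are black (357,150) and orange (317,150)/(330,135). I choose black.

Run:
```python
from h import *
a=cap('scene');b=cap('side')
PA,PB=cloud(a),cloud(b)
def q(P,u,v): return np.round(np.nanmedian(P[v-1:v+2,u-1:u+2].reshape(-1,3),0),3)
for n,u,v in [('marked',307,192),('spare',332,223),('pile',240,244),('gauge top',357,133),('or1',317,140),('or2',330,126),('vial',386,130),('dish',402,196),('jar',326,250),('loupe',201,288)]: print('scene',n,q(PA,u,v))
for n,u,v in [('marked',347,220),('spare',302,192),('pile',375,143),('gauge top',300,258),('or1',361,243),('or2',356,277)]: print('side',n,q(PB,u,v))
# plates by height
for nm,P in (('sc',PA),('sd',PB)):
  for z0,z1,n,cx,cy in [(.006,.015,'low',0,0),(.045,.075,'x',0,0)]: pass
i1=cv2.resize(a['img'][170:250,280:360],None,fx=5,fy=5,interpolation=2);i2=cv2.resize(b['img'][170:250,280:380],None,fx=5,fy=5,interpolation=2)
cv2.imwrite('pics/crop1.png',np.hstack([i1,i2[:, 100:]])[:,:,::-1])
```

```text
scene marked [0.473 0.04  0.01 ]
scene spare [ 0.637 -0.021  0.008]
scene pile [ 0.49  -0.294  0.042]
scene gauge top [0.507 0.288 0.14 ]
scene or1 [0.405 0.181 0.121]
scene or2 [0.389 0.279 0.119]
scene vial [0.508 0.48  0.042]
scene dish [0.75  0.229 0.015]
scene jar [ 0.73  -0.164  0.072]
scene loupe [ 0.522 -0.477  0.037]
side marked [0.472 0.048 0.009]
side spare [ 0.629 -0.01   0.009]
side pile [ 0.48  -0.265  0.042]
side gauge top [0.505 0.301 0.141]
side or1 [0.396 0.202 0.124]
side or2 [0.38  0.293 0.125]
```

View pics/crop1.png

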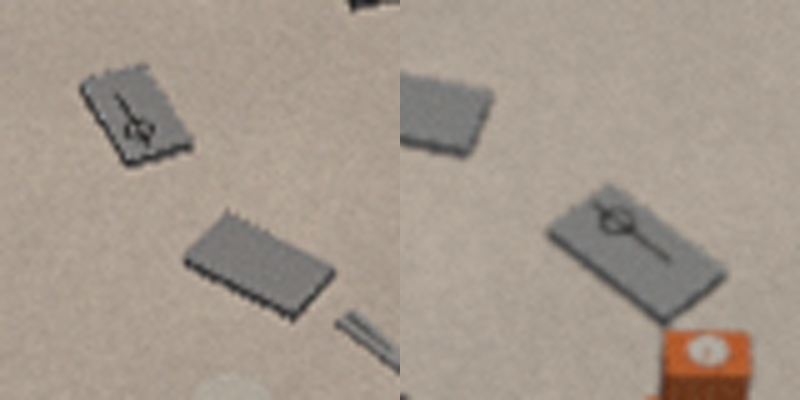

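The crops confirm it: the plate at scene (307,192) carries the ring and line, and the other plate is plain. Next I look at the pile with the wrist camera.

```bash
cat >> h.py <<'E'
def go(p,yaw=None,hold=None):
    s=manip.state(); R=Ro.from_euler('xyz',s['ee_rot'],degrees=True)
    d=R.inv().apply(np.array(p)-s['tool_pos'])*1000
    y=s['ee_rot'][2] if yaw is None else yaw
    w=(R.inv()*Ro.from_euler('xyz',[180,0,y],degrees=True)).as_rotvec(degrees=True)
    print('t',round(s['clock'],2),'pos',np.round(s['tool_pos'],4),'rot',np.round(s['ee_rot'],2),'F',np.round(s['ft_force'],1),'w',round(s['width'],3))
    print('  -> shift',np.round(d,1),'turn',np.round(w,1),'rows>=',int(np.ceil(max(np.linalg.norm(d)/41.7,np.linalg.norm(w)/7.16))))
E
python3 - <<'E'
from h import *
c=cap('wrist'); print(np.round(c['tool_from_camera'],3),c['fx'])
go([.40,-.30,.30],0)
E
```

```text
[[ 0.001 -0.952 -0.306  0.085]
 [ 1.     0.001  0.     0.001]
 [-0.    -0.306  0.952 -0.141]
 [ 0.     0.     0.     1.   ]] 325.53577774163665
t 0.25 pos [ 0.214  -0.5604  0.2441] rot [-179.95   -0.     20.9 ] F [ 0.1  0.1 -0. ] w 0.999
  -> shift [ 266.7 -177.   -55.7] turn [-0.1  0.  20.9] rows>= 8
```

Call:
step_arm(commands=[[1,370,-169,-5,0,0,21],[1,370,-169,-5,0,0,21],[1,370,-169,-5,0,0,21],[1,370,-169,-5,0,0,21],[1,370,-169,-5,0,0,21]])

```text
clock: 0.67
tool_pos: [0.3573, -0.4146, 0.2469]
ee_rot: [-179.9, 0.0, -0.2]
ft_force: [1.0, 0.1, -0.2]
width: 1.002
```

```bash
python3 -c "
from h import *
go([.50,-.27,.25],0)"
```

```text
t 0.67 pos [ 0.3573 -0.4146  0.2469] rot [-1.7995e+02  1.0000e-02 -2.0000e-01] F [ 1.   0.1 -0.2] w 1.002
  -> shift [ 142.2 -145.1   -3. ] turn [-0.1  0.  -0.2] rows>= 5
```

Call:
step_arm(commands=[[1,142,-145,-3,0,0,0],[1,142,-145,-3,0,0,0],[1,142,-145,-3,0,0,0],[1,142,-145,-3,0,0,0],[1,142,-145,-3,0,0,0]])

```text
clock: 1.08
tool_pos: [0.5011, -0.2679, 0.2501]
ee_rot: [-179.9, -0.0, -0.2]
ft_force: [0.1, -0.5, -0.1]
width: 0.998
```

Call:
step_arm(commands=[[1,0,0,0,0,0,0],[1,0,0,0,0,0,0]])

```text
clock: 1.25
tool_pos: [0.5022, -0.2662, 0.2497]
ee_rot: [-179.9, 0.0, 0.1]
ft_force: [-0.4, 0.1, -0.1]
width: 1.003
```

Run:
```python
from h import *
c=cap('wrist'); save(c,'w1.png'); np.savez('w1.npz',**c)
P=cloud(c)
def rect(m,z,c):
    m=cv2.morphologyEx(m.astype(np.uint8),cv2.MORPH_OPEN,np.ones((3,3)))
    k=max(cv2.findContours(m,0,1)[0],key=cv2.contourArea)
    w=plane(c,k.reshape(-1,2),z)[:,:2]*1000
    return cv2.minAreaRect(w.astype(np.float32)),cv2.boundingRect(k)
Z=P[...,2]
print(np.histogram(Z[np.isfinite(Z)],[-.01,.005,.015,.018,.026,.03,.038,.046,.06,.3]))
print(rect((Z>.036)&(Z<.048),.042,c)); print(rect((Z>.017)&(Z<.027),.022,c))
go([.47,.045,.25],0)
```

```text
(array([177476,   8423,    977,   7827,     28,    205,   4827,      0,
         8316]), array([-0.01 ,  0.005,  0.015,  0.018,  0.026,  0.03 ,  0.038,  0.046,
        0.06 ,  0.3  ]))
(((486.26348876953125, -287.29730224609375), (91.18351745605469, 50.014957427978516), 6.413772106170654), (307, 148, 52, 82))
(((485.66668701171875, -284.8677978515625), (148.6696319580078, 108.8346939086914), 6.977261543273926), (276, 116, 105, 132))
t 1.3 pos [ 0.5012 -0.2676  0.2498] rot [-1.7996e+02  4.0000e-02 -6.0000e-02] F [ 0.1 -0.7 -0.7] w 0.997
  -> shift [-3.150e+01 -3.125e+02  1.000e-01] turn [-0.   0.  -0.1] rows>= 8
```

View pics/w1.png

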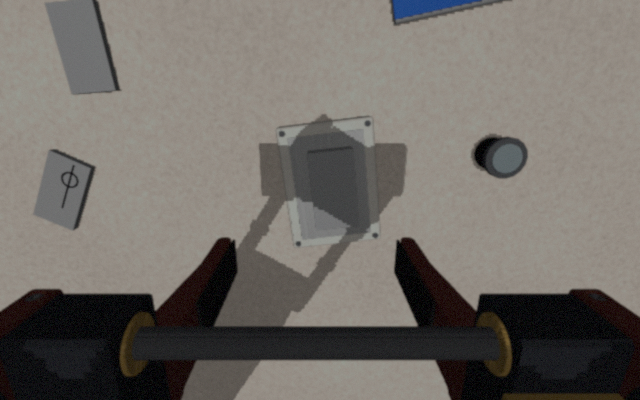

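The pile on the base is at pixel (332,187). The marked plate is visible at (65,188), the spare at (85,45) and the loupe at (503,157). Now I go over the marked plate.

Call:
step_arm(commands=[[1,-16,-312,0,0,0,0],[1,-16,-312,0,0,0,0],[1,-16,-312,0,0,0,0],[1,-16,-312,0,0,0,0],[1,-16,-312,0,0,0,0]])

```text
clock: 1.72
tool_pos: [0.4897, -0.0601, 0.2502]
ee_rot: [-180.0, 0.0, -0.3]
ft_force: [0.9, 0.4, -0.1]
width: 0.999
```

Call:
step_arm(commands=[[1,0,-120,30,0,0,0],[1,0,-120,30,0,0,0],[1,0,-120,30,0,0,0],[1,0,-120,30,0,0,0],[1,0,-120,30,0,0,0]])

```text
clock: 2.13
tool_pos: [0.4897, 0.0599, 0.2195]
ee_rot: [180.0, 0.1, -0.2]
ft_force: [-0.2, -0.3, -0.1]
width: 0.998
```

```bash
cat >> h.py <<'E'
def rect(m,z,c,sel=None,show=True):
    m=cv2.morphologyEx(m.astype(np.uint8),cv2.MORPH_OPEN,np.ones((3,3)))
    out=[]
    for k in cv2.findContours(m,cv2.RETR_EXTERNAL,cv2.CHAIN_APPROX_NONE)[0]:
        if cv2.contourArea(k)<300: continue
        r=cv2.minAreaRect((plane(c,k.reshape(-1,2),z)[:,:2]*1000).astype(np.float32)); out.append(r)
        (cx,cy),(w,h),a=r
        if w<h: w,h,a=h,w,a+90
        if show: print('ctr',round(cx,1),round(cy,1),'size',round(w,1),round(h,1),'long axis yaw',round((a+90)%180-90,1),cv2.boundingRect(k))
    return out
E
python3 - <<'E'
from h import *
c=cap('wrist'); save(c,'w2.png'); np.savez('w2.npz',**c)
Z=cloud(c)[...,2]
rect((Z>.0055)&(Z<.02),.010,c)
m=(c['img'].max(2)<60)
go([.47,.045,.25],0)
E
```

```text
ctr 475.0 43.1 size 90.5 50.6 long axis yaw -26.2 (293, 143, 75, 87)
ctr 477.8 -233.2 size 152.2 13.2 long axis yaw 6.6 (565, 115, 28, 132)
ctr 507.9 292.3 size 94.1 84.4 long axis yaw -33.7 (73, 102, 80, 111)
ctr 625.8 -17.0 size 72.1 50.8 long axis yaw 4.8 (365, 0, 54, 81)
t 2.18 pos [0.49   0.0587 0.2201] rot [ 1.7995e+02  4.0000e-02 -2.9000e-01] F [-0.4 -0.4  0.1] w 1.0
  -> shift [-20.   13.9 -29.8] turn [ 0.   0.  -0.3] rows>= 1
```

View pics/w2.png

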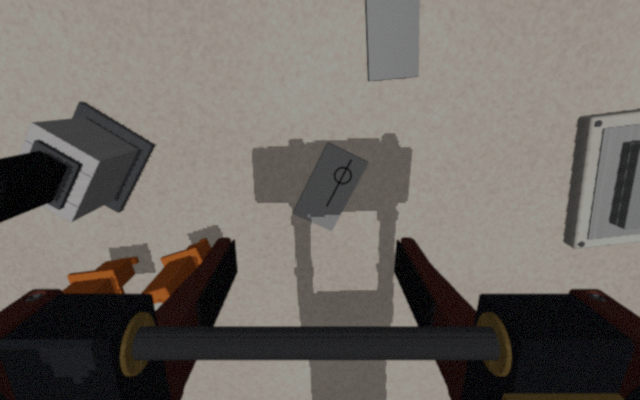

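The marked plate is at (331,187) with its ring at (342,175), and the stand and gauge are at the left (100,165). Plate centre is (475,43) with yaw -26°. Grasping.

Call:
step_arm(commands=[[1,-15,15.6,140,0,0,26],[1,-15,15.6,140,0,0,26],[1,-15,15.6,140,0,0,26],[1,-15,15.6,140,0,0,26],[1,-15,15.6,140,0,0,26]])

```text
clock: 2.6
tool_pos: [0.4719, 0.0401, 0.0752]
ee_rot: [179.7, 0.4, -26.7]
ft_force: [-0.7, 0.1, -0.9]
width: 0.998
```

```bash
python3 -c "
from h import *
go([.475,.0431,.025],-26.2)"
```

```text
t 2.6 pos [0.4719 0.0401 0.0752] rot [179.67   0.43 -26.7 ] F [-0.7  0.1 -0.9] w 0.998
  -> shift [ 1.8 -4.3 50.1] turn [ 0.3  0.4 -0.5] rows>= 2
```

Call:
step_arm(commands=[[1,2,-4,40,0.3,0.4,-0.5],[1,2,-4,50,0.3,0.4,-0.5],[1,2,-4,50,0.3,0.4,-0.5],[1,2,-4,50,0.3,0.4,-0.5]])

```text
clock: 2.93
tool_pos: [0.4761, 0.0415, 0.0271]
ee_rot: [-180.0, -0.1, -26.2]
ft_force: [0.6, 1.1, 1.4]
width: 1.001
```

Call:
step_arm(commands=[[0.4,0,0,0,0,0,0],[0.4,0,0,0,0,0,0],[0.4,0,0,0,0,0,0],[0.4,0,0,0,0,0,0],[0.4,0,0,0,0,0,0]], grip_force=12)

```text
clock: 3.35
tool_pos: [0.4764, 0.0415, 0.0277]
ee_rot: [-180.0, -0.1, -26.2]
ft_force: [-0.5, -0.3, -0.2]
width: 0.658
```

Call:
step_arm(commands=[[0.68,-2,-1,3,0,0,0],[0.68,-2,-1,3,0,0,0],[0.68,-2,-1,3,0,0,0]])

```text
clock: 3.6
tool_pos: [0.4748, 0.0435, 0.0244]
ee_rot: [-180.0, -0.1, -26.2]
ft_force: [-0.1, -1.0, -0.4]
width: 0.68
```

Call:
step_arm(commands=[[0.4,0,0,0,0,0,0],[0.4,0,0,0,0,0,0],[0.4,0,0,0,0,0,0],[0.4,0,0,0,0,0,0],[0.4,0,0,0,0,0,0]])

```text
clock: 4.02
tool_pos: [0.4747, 0.0434, 0.0243]
ee_rot: [-180.0, -0.1, -26.2]
ft_force: [0.1, 0.7, -1.3]
width: 0.569
```

```bash
python3 -c "
from h import *
go([.476,.043,.1],-26.2)"
```

```text
t 4.02 pos [0.4747 0.0434 0.0243] rot [-1.800e+02 -8.000e-02 -2.617e+01] F [ 0.1  0.7 -1.3] w 0.569
  -> shift [  1.5  -0.2 -75.7] turn [-0.  -0.1  0. ] rows>= 2
```

The plate is gripped (opening 50 mm). I lift it and carry it to the pile.

Call:
step_arm(commands=[[0.4,0,0,-40,0,0,0],[0.4,0,0,-80,0,0,0],[0.4,0,0,-120,0,0,0],[0.4,0,0,-120,0,0,0]])

```text
clock: 4.35
tool_pos: [0.4779, 0.0436, 0.1537]
ee_rot: [-179.6, -0.8, -26.2]
ft_force: [1.2, -0.3, 0.5]
width: 0.565
```

```bash
python3 -c "
from h import *
go([.4863,-.2873,.13],6.5)"
```

```text
t 4.35 pos [0.4779 0.0436 0.1537] rot [-179.63   -0.79  -26.17] F [ 1.2 -0.3  0.5] w 0.565
  -> shift [153.1 293.4  23.9] turn [ -0.1  -0.9 -32.7] rows>= 8
```

Call:
step_arm(commands=[[0.4,16,30,0,0,-0.9,-6],[0.4,32,61,0,0,-0.9,-12],[0.4,49,94,0,0,-0.9,-18],[0.4,66,127,0,0,-0.9,-24],[0.4,83,160,0,0,-0.9,-30]])

```text
clock: 4.77
tool_pos: [0.4817, -0.1383, 0.1538]
ee_rot: [-179.9, -0.0, 4.2]
ft_force: [0.5, 0.8, -0.3]
width: 0.566
```

```bash
python3 -c "
from h import *
go([.4863,-.2873,.12],6.5)"
```

```text
t 4.77 pos [ 0.4817 -0.1383  0.1538] rot [-1.7986e+02 -4.0000e-02  4.1600e+00] F [ 0.5  0.8 -0.3] w 0.566
  -> shift [ -6.3 149.1  33.5] turn [-0.1 -0.  -2.3] rows>= 4
```

Call:
step_arm(commands=[[0.4,-2,40,0,0,0,-2],[0.4,-4,80,0,0,0,-2.3],[0.4,-5,115,10,0,0,-2.3],[0.4,-6,149,25,0,0,-2.3],[0.4,-6,149,33,0,0,-2.3]])

```text
clock: 5.18
tool_pos: [0.4853, -0.2924, 0.118]
ee_rot: [-179.9, 0.1, 6.2]
ft_force: [-0.6, 0.3, -1.4]
width: 0.568
```

Call:
step_arm(commands=[[0.4,0,0,0,0,0,0],[0.4,0,0,0,0,0,0]])

```text
clock: 5.35
tool_pos: [0.4846, -0.2923, 0.1166]
ee_rot: [-179.8, 0.2, 6.1]
ft_force: [0.2, -0.3, -0.6]
width: 0.565
```

Run:
```python
from h import *
c=cap('wrist'); save(c,'w3.png'); np.savez('w3.npz',**c)
go([.4863,-.2873,.08],6.5)
s=manip.state(); z=s['tool_pos'][2]-.0243+.01
Z=cloud(c)[...,2]; print(z)
print('held');rect((abs(Z-z)<.006),z,c)
print('pile');rect((abs(Z-.042)<.005),.042,c)
print('base');rect((abs(Z-.022)<.005),.022,c)
```

```text
t 5.4 pos [ 0.4852 -0.2918  0.1178] rot [-1.7988e+02  1.1000e-01  6.1700e+00] F [ 0.3  0.1 -0.4] w 0.57
  -> shift [ 1.7 -4.3 37.8] turn [-0.1  0.1 -0.3] rows>= 1
0.10346229977141416
held
ctr 487.7 -293.7 size 85.7 67.9 long axis yaw 6.3 (251, 179, 131, 147)
pile
ctr 523.1 -472.0 size 46.1 44.1 long axis yaw -83.8 (544, 163, 69, 62)
ctr 523.4 -283.1 size 50.1 15.1 long axis yaw -83.8 (269, 154, 75, 23)
base
ctr 499.7 -283.3 size 119.8 108.3 long axis yaw 7.0 (226, 107, 154, 156)
```

View pics/w3.png

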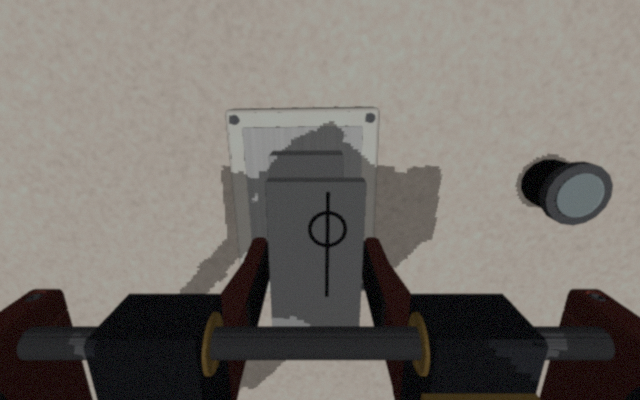

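The held plate is in view, ring at (327,229), front edge at row 179. The pile's front edge is visible behind it at row 153. I work out the held plate's centre from its front edge.

Run:
```python
from h import *
c=dict(np.load('w3.npz')); P=cloud(c);Z=P[...,2]
g=(abs(Z-.1035)<.006); g[:,:255]=0;g[:,385:]=0
for r in (182,190,200,210,220): u=np.where(g[r])[0]; print(r,u.min(),u.max(),np.round(plane(c,[[u.min()-.5,r],[u.max()+.5,r]],.1035)[:,:2]*1000,1).tolist())
for u in (275,300,330,358): v=np.where(g[:,u])[0].min(); print(u,v,np.round(plane(c,[[u,v-.5]],.1035)*1000,1))
print(np.median(Z[190:215,280:310]))
k=(c['img'].max(2)<45).astype(np.uint8); k[:,:290]=0;k[:,355:]=0;k[:205]=0;k[255:]=0
u=np.where(k.any(0))[0]
for cc in cv2.findContours(k,0,2)[0]:
  if cv2.contourArea(cc)>60: print('ring?',cv2.minEnclosingCircle(cc),cv2.boundingRect(cc))
print('ring',np.round(plane(c,[[327,229]],.1035)*1000,1))
```

```text
182 265 366 [[526.0, -264.2], [531.4, -313.8]]
190 266 365 [[522.0, -264.9], [527.3, -313.9]]
200 266 365 [[516.8, -265.2], [522.2, -314.7]]
210 267 364 [[511.6, -266.0], [516.9, -315.1]]
220 267 364 [[506.2, -266.4], [511.6, -315.9]]
275 180 [[ 527.9 -269.2  103.5]]
300 179 [[ 529.7 -281.3  103.5]]
330 179 [[ 531.2 -295.8  103.5]]
358 179 [[ 532.7 -309.4  103.5]]
nan
ring? ((327.0, 229.5), 24.520498275756836) (308, 205, 39, 50)
ring [[ 504.6 -297.5  103.5]]
```

Call:
step_arm(commands=[[0.4,1,-6,16,-0.1,0.1,-0.3],[0.4,1,-6,32,-0.1,0.1,-0.3],[0.4,1,-6,32,-0.1,0.1,-0.3],[0.4,1,-6,32,-0.1,0.1,-0.3]])

```text
clock: 5.73
tool_pos: [0.4855, -0.2844, 0.0861]
ee_rot: [-180.0, 0.0, 6.6]
ft_force: [-0.1, 0.1, 0.0]
width: 0.569
```

```bash
cat > pl.py <<'E'
from h import *
c=cap('wrist')
s=manip.state(); z=s['tool_pos'][2]-.0243+.01
go([.4855,-.2855,.067],6.5); print('plate top z',z)
Z=cloud(c)[...,2]
def corners(lo,hi,z):
    g=((Z>lo)&(Z<hi)).astype(np.uint8); g[:,:230]=0;g[:,410:]=0; g[235:]=0
    g=cv2.morphologyEx(g,cv2.MORPH_OPEN,np.ones((3,3)))
    k=max(cv2.findContours(g,0,1)[0],key=cv2.contourArea).reshape(-1,2)
    f=[(u,k[k[:,0]==u,1].min()-.5) for u in range(k[:,0].min()+5,k[:,0].max()-4)]
    W=plane(c,f,z)[:,:2]*1000; a=np.polyfit(W[:,1],W[:,0],1)
    r0=k[:,1].min()+4; e=plane(c,[[k[:,0].min()-.5,r0],[k[:,0].max()+.5,r0]],z)[:,:2]*1000
    y=e[:,1].mean(); print(lo,'front mid',np.round([np.polyval(a,y),y],1),'yaw',round(np.degrees(np.arctan(-a[0])),2),'width',np.round(np.linalg.norm(e[0]-e[1]),1),'px',k[:,0].min(),k[:,0].max(),k[:,1].min())
corners(z-.006,z+.006,z)
corners(.037,.047,.042)
save(c,'pl.png')
E
python3 pl.py
```

```text
t 5.78 pos [ 0.486  -0.2849  0.0871] rot [ 1.7998e+02 -4.0000e-02  6.5500e+00] F [-0.4 -0.9  0.2] w 0.566
  -> shift [-0.5  0.5 20.1] turn [ 0. -0.  0.] rows>= 1
plate top z 0.07275710936585862
0.06675710936585862 front mid [ 531.4 -280.7] yaw 6.61 width 50.1 px 265 366 179
0.037 front mid [ 531.6 -282.5] yaw 6.52 width 50.0 px 276 361 166
```

Call:
step_arm(commands=[[0.4,0,1.6,5,0,0,0],[0.4,0,1.6,12,0,0,0],[0.4,0,1.6,12,0,0,0],[0.4,0,1.6,12,0,0,0]])

```text
clock: 6.12
tool_pos: [0.486, -0.2864, 0.0747]
ee_rot: [-180.0, -0.0, 6.5]
ft_force: [0.2, 0.0, -0.5]
width: 0.569
```

```bash
python3 pl.py
```

```text
t 6.17 pos [ 0.4861 -0.2865  0.075 ] rot [ 1.7999e+02 -3.0000e-02  6.5400e+00] F [ 0.2  0.5 -1.3] w 0.571
  -> shift [-0.5 -1.1  8. ] turn [ 0. -0.  0.] rows>= 1
plate top z 0.06067603145569642
0.054676031455696425 front mid [ 531.7 -282.8] yaw 6.62 width 50.2 px 265 366 178
0.037 front mid [ 531.5 -282.3] yaw 6.6 width 50.4 px 269 360 170
```

Aligned to under 1 mm and under 0.1°. I lower it and let go.

Call:
step_arm(commands=[[0.4,0,0,4,0,0,0],[0.4,0,0,7,0,0,0],[0.4,0,0,8.5,0,0,0],[0.4,0,0,8.5,0,0,0]])

```text
clock: 6.5
tool_pos: [0.486, -0.2865, 0.0664]
ee_rot: [-180.0, -0.0, 6.5]
ft_force: [1.4, 0.6, -0.6]
width: 0.565
```

Call:
step_arm(commands=[[0.4,0,0,0,0,0,0],[0.75,0,0,0,0,0,0],[0.75,0,0,0,0,0,0],[0.75,0,0,0,0,0,0],[0.75,0,0,0,0,0,0]])

```text
clock: 6.92
tool_pos: [0.486, -0.2865, 0.0664]
ee_rot: [180.0, -0.0, 6.5]
ft_force: [-0.3, 0.3, 0.1]
width: 0.744
```

Call:
step_arm(commands=[[1,0,0,0,0,0,0],[1,0,0,-20,0,0,0],[1,0,0,-60,0,0,0],[1,0,0,-100,0,0,0],[1,0,0,-130,0,0,0]])

```text
clock: 7.33
tool_pos: [0.4862, -0.2867, 0.1997]
ee_rot: [179.9, -0.1, 6.5]
ft_force: [1.3, -0.1, 0.2]
width: 0.999
```

```bash
cat > fin.py <<'E'
from h import *
c=cap('wrist'); save(c,'w4.png'); np.savez('w4.npz',**c)
Z=cloud(c)[...,2]
rect((abs(Z-.052)<.006),.052,c)
print('base');rect((abs(Z-.022)<.004),.022,c)
k=((c['img'].max(2)<70)&(abs(Z-.052)<.006)).astype(np.uint8)
for cc in cv2.findContours(k,0,2)[0]:
  if cv2.contourArea(cc)>60: print('ring?',cv2.minEnclosingCircle(cc),cv2.boundingRect(cc))
go([.48,.25,.28],-33.7)
E
python3 fin.py
```

```text
ctr 485.9 -288.1 size 90.5 50.0 long axis yaw 6.6 (287, 143, 57, 95)
base
ctr 485.5 -284.9 size 148.3 108.6 long axis yaw 7.0 (254, 108, 115, 143)
ring? ((315.5, 189.4574432373047), 53.484153747558594) (287, 143, 57, 95)
t 7.38 pos [ 0.4878 -0.2877  0.2068] rot [179.54  -0.56   6.54] F [-1.1  0.1  4. ] w 1.001
  -> shift [  54.3 -534.5  -77. ] turn [ 0.2 -0.7 40.2] rows>= 14
```

View pics/w4.png

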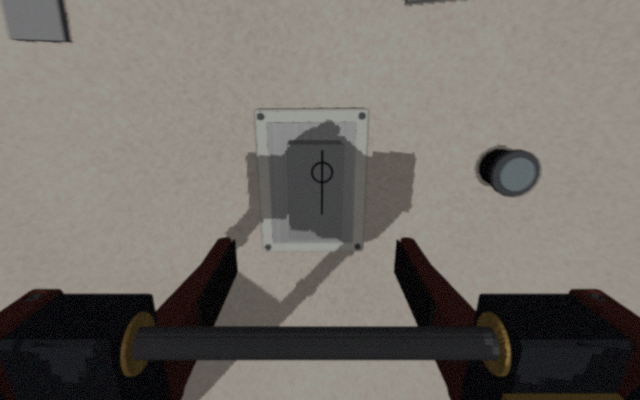

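The plate is on the pile, mark up. The ring is at (322,173), and centre and yaw match the pile and the earlier measurement. Now I go over to the gauge.

Call:
step_arm(commands=[[1,66,-554,-55,0,0,40],[1,66,-554,-55,0,0,40],[1,66,-554,-55,0,0,40],[1,66,-554,-55,0,0,40],[1,66,-554,-55,0,0,40]])

```text
clock: 7.8
tool_pos: [0.4874, -0.0923, 0.2178]
ee_rot: [180.0, -0.6, -27.1]
ft_force: [0.8, 0.4, -0.3]
width: 1.003
```

```bash
python3 -c "
from h import *
go([.49,.27,.26],-33.7)"
```

```text
t 7.8 pos [ 0.4874 -0.0923  0.2178] rot [179.98  -0.64 -27.08] F [ 0.8  0.4 -0.3] w 1.003
  -> shift [-162.2 -323.8  -44.1] turn [-0.  -0.6  6.6] rows>= 9
```

Call:
step_arm(commands=[[1,-162,-324,-44,0,-0.6,6.6],[1,-162,-324,-44,0,-0.6,6.6],[1,-162,-324,-44,0,-0.6,6.6],[1,-162,-324,-44,0,-0.6,6.6],[1,-162,-324,-44,0,-0.6,6.6]])

```text
clock: 8.22
tool_pos: [0.4888, 0.1111, 0.2415]
ee_rot: [-180.0, -0.1, -33.7]
ft_force: [0.6, -0.2, -0.5]
width: 0.996
```

Call:
step_arm(commands=[[1,-76,-147,-20,0,0,0],[1,-76,-147,-20,0,0,0],[1,-76,-147,-20,0,0,0],[1,-76,-147,-20,0,0,0],[1,-76,-147,-20,0,0,0]])

```text
clock: 8.63
tool_pos: [0.5065, 0.2818, 0.2607]
ee_rot: [-179.9, 0.1, -33.3]
ft_force: [-0.0, 0.1, -1.3]
width: 1.006
```

```bash
cat > g.py <<'E'
from h import *
c=cap('wrist'); save(c,'w5.png'); np.savez('w5.npz',**c)
Z=cloud(c)[...,2]
print('top');rect((abs(Z-.141)<.008),.141,c)
print('flange/stand');rect((abs(Z-.079)<.008),.081,c);
print('foot');rect((abs(Z-.008)<.004),.008,c)
go([.507,.29,.2],-33.7)
E
python3 g.py
```

```text
top
ctr 508.2 294.3 size 41.3 25.3 long axis yaw -33.3 (286, 184, 31, 47)
flange/stand
ctr 508.9 293.2 size 67.9 60.9 long axis yaw -33.3 (274, 154, 61, 65)
foot
ctr 507.7 294.2 size 93.6 83.6 long axis yaw -33.3 (271, 134, 70, 75)
t 8.68 pos [0.5066 0.2792 0.2606] rot [-179.97    0.    -33.4 ] F [-0.1  0.  -0.2] w 1.0
  -> shift [-5.6 -9.2 60.6] turn [-0.   0.   0.3] rows>= 2
```

View pics/w5.png

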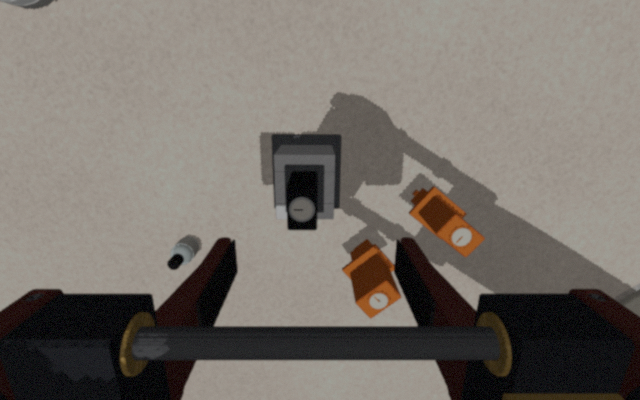

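The black gauge's grip is at (302,200) in its stand, with the orange look-alikes off at (445,215) and (372,280) and the vial at (182,252). I align above it and descend with the jaws open.

Call:
step_arm(commands=[[1,-7,-14,20,0,0,0],[1,-7,-14,55,0,0,0],[1,-7,-14,80,0,0,0],[1,-7,-14,80,0,0,0]])

```text
clock: 9.02
tool_pos: [0.5063, 0.2928, 0.1734]
ee_rot: [179.5, 0.3, -33.4]
ft_force: [0.5, 0.5, -1.2]
width: 1.0
```

```bash
python3 -c "
from h import *
go([.5086,.2948,.115],-33.3)"
```

```text
t 9.02 pos [0.5063 0.2928 0.1734] rot [179.46   0.3  -33.43] F [ 0.5  0.5 -1.2] w 1.0
  -> shift [ 1.1 -3.5 58.3] turn [ 0.5  0.3 -0.1] rows>= 2
```

Call:
step_arm(commands=[[1,1,-3.5,20,0.5,0.3,-0.1],[1,1,-3.5,40,0.5,0.3,-0.1],[1,1,-3.5,58,0.5,0.3,-0.1],[1,1,-3.5,58,0.5,0.3,-0.1],[1,1,-3.5,58,0.5,0.3,-0.1]])

```text
clock: 9.43
tool_pos: [0.5086, 0.2941, 0.1161]
ee_rot: [179.9, -0.0, -33.4]
ft_force: [0.1, 0.4, 0.4]
width: 1.0
```

```bash
python3 -c "
from h import *
go([.5086,.2948,.115],-33.3)"
```

```text
t 9.43 pos [0.5086 0.2941 0.1161] rot [179.93  -0.   -33.39] F [0.1 0.4 0.4] w 1.0
  -> shift [-0.4 -0.6  1.1] turn [ 0.1 -0.  -0.1] rows>= 1
```

Call:
step_arm(commands=[[0.15,0,0,0,0,0,0],[0.15,0,0,0,0,0,0],[0.15,0,0,0,0,0,0],[0.15,0,0,0,0,0,0],[0.15,0,0,0,0,0,0]], grip_force=35)

```text
clock: 9.85
tool_pos: [0.5089, 0.2942, 0.1169]
ee_rot: [180.0, -0.0, -33.4]
ft_force: [-0.2, -0.5, -0.6]
width: 0.657
```

Call:
step_arm(commands=[[0.15,0,0,0,0,0,0],[0.15,0,0,0,0,0,0],[0.15,0,0,0,0,0,0],[0.15,0,0,0,0,0,0],[0.15,0,0,0,0,0,0]])

```text
clock: 10.27
tool_pos: [0.5089, 0.2943, 0.1168]
ee_rot: [180.0, -0.0, -33.4]
ft_force: [0.1, 0.9, 1.3]
width: 0.295
```

Call:
step_arm(commands=[[0.15,0,0,0,0,0,0],[0.15,0,0,0,0,0,0],[0.15,0,0,0,0,0,0]])

```text
clock: 10.52
tool_pos: [0.5089, 0.2943, 0.1168]
ee_rot: [180.0, -0.0, -33.4]
ft_force: [0.2, -0.0, 0.1]
width: 0.294
```

Gripped at 26 mm. I lift straight up.

Call:
step_arm(commands=[[0.15,0,0,-20,0,0,0],[0.15,0,0,-50,0,0,0],[0.15,0,0,-80,0,0,0],[0.15,0,0,-110,0,0,0],[0.15,0,0,-130,0,0,0]])

```text
clock: 10.93
tool_pos: [0.509, 0.2944, 0.2498]
ee_rot: [-179.9, -0.1, -33.4]
ft_force: [0.4, 0.3, -1.2]
width: 0.296
```

Call:
step_arm(commands=[[0.15,0,0,-5,0,0,0],[0.15,0,0,-5,0,0,0]])

```text
clock: 11.1
tool_pos: [0.5096, 0.2948, 0.2571]
ee_rot: [-179.7, -0.2, -33.4]
ft_force: [-0.3, 0.2, -1.7]
width: 0.299
```

```bash
python3 -c "
from h import *
go([.5066,-.2902,.25],6.5);go([.46,-.1,.25],6.5)
c=cap('wrist');save(c,'w6.png')
print(manip.state()['wrist_torque'])"
```

```text
t 11.1 pos [0.5096 0.2948 0.2571] rot [-179.68   -0.22  -33.38] F [-0.3  0.2 -1.7] w 0.299
  -> shift [319.3 490.1   5.6] turn [ -0.2  -0.3 -39.9] rows>= 15
t 11.1 pos [0.5096 0.2948 0.2571] rot [-179.68   -0.22  -33.38] F [-0.3  0.2 -1.7] w 0.299
  -> shift [175.7 357.    5.8] turn [ -0.2  -0.3 -39.9] rows>= 10
[ 0.04955917 -0.01144187  0.01331869]
```

View pics/w6.png

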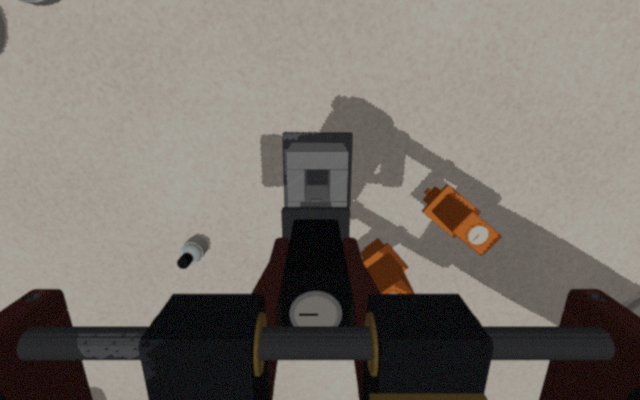

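The gauge is held clear of the empty well (318,182), dial at (316,313). I carry it to the pile, measuring its offset in the jaws as well.

Call:
step_arm(commands=[[0.15,320,490,5,0,0,-40],[0.15,320,490,5,0,0,-40],[0.15,320,490,5,0,0,-40],[0.15,320,490,5,0,0,-40],[0.15,320,490,5,0,0,-40]])

```text
clock: 11.57
tool_pos: [0.5077, 0.0993, 0.2498]
ee_rot: [-180.0, 0.1, 0.2]
ft_force: [1.1, -1.2, -2.6]
width: 0.293
```

```bash
python3 -c "
from h import *
go([.5066,-.2902,.23],6.5)"
```

```text
t 11.57 pos [0.5077 0.0993 0.2498] rot [-1.7999e+02  7.0000e-02  1.9000e-01] F [ 1.1 -1.2 -2.6] w 0.293
  -> shift [ -2.4 389.5  19.7] turn [-0.   0.1 -6.3] rows>= 10
```

Call:
step_arm(commands=[[0.15,-2,389,20,0,0,-6.3],[0.15,-2,389,20,0,0,-6.3],[0.15,-2,389,20,0,0,-6.3],[0.15,-2,389,20,0,0,-6.3],[0.15,-2,389,20,0,0,-6.3]])

```text
clock: 11.98
tool_pos: [0.5067, -0.1059, 0.2377]
ee_rot: [-179.9, 0.3, 6.5]
ft_force: [0.9, -0.0, -1.1]
width: 0.296
```

```bash
python3 -c "
from h import *
go([.5066,-.2902,.23],6.5)"
```

```text
t 11.98 pos [ 0.5067 -0.1059  0.2377] rot [-179.88    0.29    6.5 ] F [ 0.9 -0.  -1.1] w 0.296
  -> shift [-20.9 183.1   7.4] turn [-0.1  0.3 -0. ] rows>= 5
```

Call:
step_arm(commands=[[0.15,-5,40,7,0,0.3,0],[0.15,-9,80,7,0,0.3,0],[0.15,-14,120,7,0,0.3,0],[0.15,-18,155,7,0,0.3,0],[0.15,-21,180,7,0,0.3,0]])

```text
clock: 12.4
tool_pos: [0.5047, -0.2899, 0.2266]
ee_rot: [-179.7, 0.2, 6.4]
ft_force: [1.2, 0.6, -1.9]
width: 0.296
```

Call:
step_arm(commands=[[0.15,0,0,10,0,0,0],[0.15,0,0,20,0,0,0],[0.15,0,0,30,0,0,0],[0.15,0,0,30,0,0,0]])

```text
clock: 12.73
tool_pos: [0.5035, -0.2876, 0.1918]
ee_rot: [-179.5, 0.5, 6.4]
ft_force: [-0.6, 1.2, -1.5]
width: 0.293
```

Run:
```python
from h import *
go([.5066,-.2902,.165],6.5)
c=cap('wrist');save(c,'w7.png');np.savez('w7.npz',**c)
a=cap('scene');b=cap('side');np.savez('a7.npz',**a);np.savez('b7.npz',**b)
print(proj(a,[[.5066,-.2902,.052]]),proj(b,[[.5066,-.2902,.052]]))
ia=cv2.resize(a['img'][180:280,190:290],None,fx=4,fy=4,interpolation=2);ib=cv2.resize(b['img'][80:180,325:425],None,fx=4,fy=4,interpolation=2)
cv2.imwrite('pics/v7.png',np.hstack([ia,ib])[:,:,::-1])
```

```text
t 12.73 pos [ 0.5035 -0.2876  0.1918] rot [-179.45    0.53    6.44] F [-0.6  1.2 -1.5] w 0.293
  -> shift [ 3.   3.2 26.7] turn [-0.5  0.5 -0.1] rows>= 1
[[243.66876576 243.59499948]] [[369.43296147 134.18979972]]
```

View pics/w7.png

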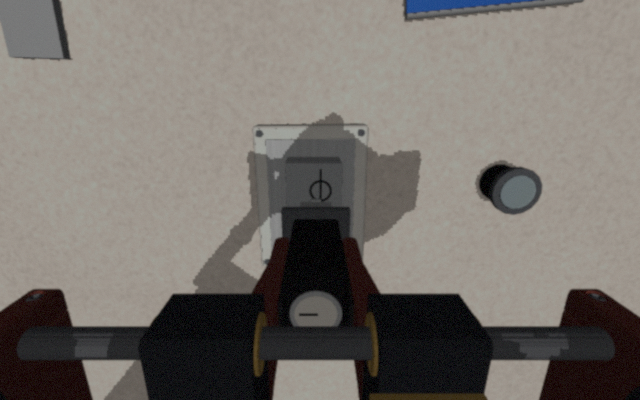

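View pics/v7.png

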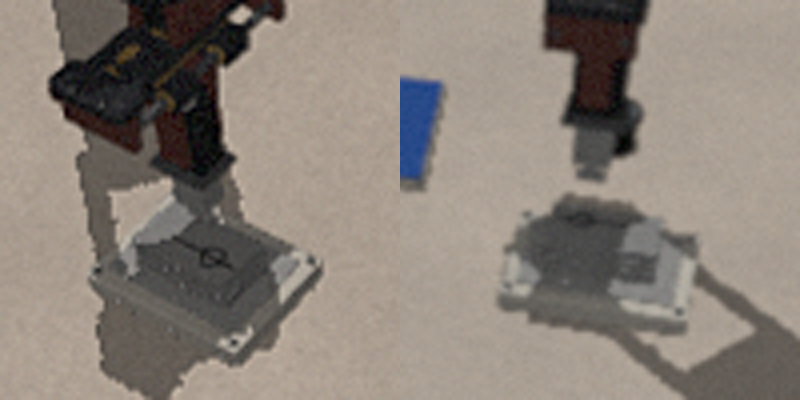

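The wrist view shows the ring at (320,190) just ahead of the gauge flange, whose front edge is at row 207. The scene and side crops show the foot above the pile, with the ring at (243,244) in the scene view and (371,134) in the side view. Both are within about 1 px of my predicted spot. Now I measure the ring and the gauge.

Run:
```python
from h import *
c=dict(np.load('w7.npz')); a=dict(np.load('a7.npz'));b=dict(np.load('b7.npz'))
P=cloud(c);Z=P[...,2]
print('ring wrist',np.round(plane(c,[[320.3,190]],.052)*1000,1),'scene',np.round(plane(a,[[243,244.2]],.052)*1000,1),'side',np.round(plane(b,[[370.75,134.25]],.052)*1000,1))
I=c['img'][185:232,270:360].max(2).astype(int); 
print('Z col316',[(v,round(float(Z[v,316]),3)) for v in range(196,232,3)])
zf=.1918-.0358
for v in (212,216): 
  g=np.where(abs(Z[v]-zf)<.01)[0]; g=g[(g>270)&(g<365)]; print(v,g.min(),g.max(),np.round(plane(c,[[g.min()-.5,v],[g.max()+.5,v]],zf)*1000,1).tolist())
for u in (290,305,327,342): 
  v=[v for v in range(195,230) if abs(Z[v,u]-zf)<.01][0]; print(u,v,np.round(plane(c,[[u,v-.5]],zf)*1000,1))
R=Ro.from_euler('xyz',[-179.45,.53,6.44],degrees=True); print('flange front predicted',np.round((np.array([.5035,-.2876,.1918])+R.apply([.025,0,.0358]))*1000,1),'sole pred',np.round((np.array([.5035,-.2876,.1918])+R.apply([0,0,.0998]))*1000,1))
# foot seen by side/scene: sole pixels
print('sole proj',proj(a,[np.array([.5035,-.2876,.1918])+R.apply([0,0,.0998])]),proj(b,[np.array([.5035,-.2876,.1918])+R.apply([0,0,.0998])]))
```

```text
ring wrist [[ 506.3 -291.8   52. ]] scene [[ 506.8 -293.2   52. ]] side [[ 502.6 -291.4   52. ]]
Z col316 [(196, 0.053), (199, 0.098), (202, 0.115), (205, 0.121), (208, 0.155), (211, 0.158), (214, 0.157), (217, 0.157), (220, 0.162), (223, 0.166), (226, 0.169), (229, 0.174)]
212 281 350 [[521.3, -266.3, 156.0], [526.0, -306.5, 156.0]]
216 281 349 [[518.8, -266.5, 156.0], [523.5, -306.3, 156.0]]
290 207 [[ 525.3 -271.5  156. ]]
305 207 [[ 526.3 -280.1  156. ]]
327 207 [[ 527.8 -292.6  156. ]]
342 207 [[ 528.8 -301.2  156. ]]
flange front predicted [ 528.  -284.5  155.8] sole pred [ 502.5 -286.8   92. ]
sole proj [[241.94554609 233.58056075]] [[371.50390761 124.87590963]]
```

Gauge and ring agree through the same camera with TCP-based positions (camera bias about (-0.5..-1, -1.6) mm). I centre at (506.8, -290.2), upright, and lower to about 8 mm above.

Call:
step_arm(commands=[[0.15,3.2,3.2,10,-0.5,0.5,0],[0.15,3.2,3.2,20,-0.5,0.5,0],[0.15,3.2,3.2,28,-0.5,0.5,0],[0.15,3.2,3.2,30,-0.5,0.5,0],[0.15,3.2,3.2,30,-0.5,0.5,0]])

```text
clock: 13.3
tool_pos: [0.5077, -0.2906, 0.1653]
ee_rot: [179.9, -0.2, 6.5]
ft_force: [1.1, -1.3, -1.1]
width: 0.291
```

```bash
python3 -c "
from h import *
go([.5068,-.2902,.147],6.5)"
```

```text
t 13.3 pos [ 0.5077 -0.2906  0.1653] rot [ 1.7986e+02 -1.6000e-01  6.4800e+00] F [ 1.1 -1.3 -1.1] w 0.291
  -> shift [-0.9 -0.5 18.3] turn [ 0.1 -0.2 -0. ] rows>= 1
```

Call:
step_arm(commands=[[0.15,-0.8,-0.4,5,0,-0.2,0],[0.15,-0.8,-0.4,10,0,-0.2,0],[0.15,-0.8,-0.4,10,0,-0.2,0],[0.15,-0.8,-0.4,10,0,-0.2,0]])

```text
clock: 13.63
tool_pos: [0.5067, -0.2902, 0.1549]
ee_rot: [179.9, 0.1, 6.5]
ft_force: [-0.2, -0.1, -1.4]
width: 0.294
```

```bash
python3 -c "
from h import *
go([.5068,-.2902,.147],6.5)"
```

```text
t 13.63 pos [ 0.5067 -0.2902  0.1549] rot [1.7989e+02 7.0000e-02 6.4800e+00] F [-0.2 -0.1 -1.4] w 0.294
  -> shift [ 0.1 -0.   7.9] turn [ 0.1  0.1 -0. ] rows>= 1
```

Now gentle pressing, watching the force; the gauge's own weight alone reads about -1.6 N.

Call:
step_arm(commands=[[0.15,0,0,2,0,0,0],[0.15,0,0,4,0,0,0],[0.15,0,0,5,0,0,0],[0.15,0,0,5,0,0,0],[0.15,0,0,5,0,0,0]])

```text
clock: 14.05
tool_pos: [0.5069, -0.2904, 0.1505]
ee_rot: [179.9, 0.0, 6.5]
ft_force: [-0.3, -0.3, 1.9]
width: 0.296
```

```bash
python3 -c "
from h import *
go([.5068,-.2902,.147],6.5)"
```

```text
t 14.05 pos [ 0.5069 -0.2904  0.1505] rot [1.7985e+02 3.0000e-02 6.4800e+00] F [-0.3 -0.3  1.9] w 0.296
  -> shift [-0.1 -0.2  3.5] turn [ 0.1  0.  -0. ] rows>= 1
```

Call:
step_arm(commands=[[0.15,0,0,1.5,0.1,0,0],[0.15,0,0,3,0.1,0,0],[0.15,0,0,3,0.1,0,0],[0.15,0,0,3,0.1,0,0]])

```text
clock: 14.38
tool_pos: [0.5069, -0.2905, 0.1479]
ee_rot: [179.9, 0.0, 6.5]
ft_force: [-0.6, 0.0, 3.5]
width: 0.291
```

Call:
step_arm(commands=[[0.15,0,0,0,0,0,0]])

```text
clock: 14.47
tool_pos: [0.5069, -0.2905, 0.1483]
ee_rot: [179.9, 0.0, 6.5]
ft_force: [-1.1, 0.6, 3.0]
width: 0.294
```

Call:
step_arm(commands=[[0.15,0,0,0,0,0,0]])

```text
clock: 14.55
tool_pos: [0.5069, -0.2905, 0.1485]
ee_rot: [179.9, -0.0, 6.5]
ft_force: [-1.5, 0.6, 3.1]
width: 0.296
```

Run:
```python
from h import *
F=[];z=[]
for i in range(12):
    c=optics.capture('side') if i<11 else cap('wrist'); s=manip.state();F.append(s['ft_force']);z.append(s['tool_pos'])
print(np.mean(F,0),np.std(F,0),np.mean(z,0))
save(c,'w8.png'); np.savez('w8.npz',**c); go([.5068,-.2902,.147],6.5)
a=cap('scene');b=cap('side')
ia=cv2.resize(a['img'][180:280,190:290],None,fx=4,fy=4,interpolation=2);ib=cv2.resize(b['img'][80:180,325:425],None,fx=4,fy=4,interpolation=2)
cv2.imwrite('pics/v8.png',np.hstack([ia,ib])[:,:,::-1])
```

```text
[-1.10929253  0.45816404  3.11165341] [0.34773227 0.64274714 0.73030649] [ 0.50693074 -0.29050745  0.14828719]
t 15.15 pos [ 0.5069 -0.2905  0.1482] rot [179.92  -0.     6.47] F [-1.9  0.2  3.1] w 0.294
  -> shift [-0.1 -0.3  1.2] turn [ 0.1 -0.  -0. ] rows>= 1
```

View pics/v8.png

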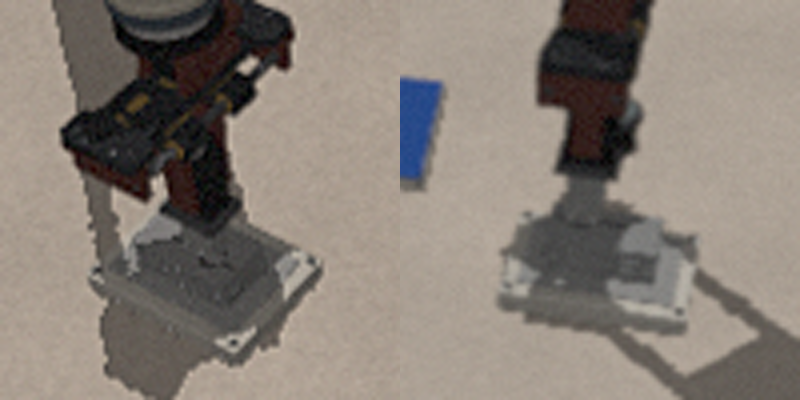

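Both crops show the foot sitting on the pile at the ring, the barrel about 15 mm above the plate. Net force is about 4.8 N (3.1 plus roughly 1.7 N of weight), so the foot is about 3.6 mm in. I press slightly more.

Call:
step_arm(commands=[[0.15,0,0,0.8,0,0,0],[0.15,0,0,1.6,0,0,0],[0.15,0,0,1.6,0,0,0],[0.15,0,0,1.6,0,0,0],[0.15,0,0,1.6,0,0,0]])

```text
clock: 15.67
tool_pos: [0.507, -0.2905, 0.1468]
ee_rot: [179.9, -0.0, 6.5]
ft_force: [-2.0, 0.8, 4.9]
width: 0.295
```

Run:
```python
from h import *
F=[];z=[];L=[]
for i in range(12):
    c=cap('wrist'); s=manip.state();F.append(s['ft_force']);z.append(s['tool_pos'])
print(np.mean(F,0),np.mean(z,0)); save(c,'w9.png')
P=cloud(c);Z=P[...,2]
zf=s['tool_pos'][2]-.0358
print('plate front part');rect(abs(Z-.052)<.006,.052,c)
g=(abs(Z-zf)<.008); 
for v in (212,216):
  u=np.where(g[v])[0];u=u[(u>265)&(u<365)];print(v,u.min(),u.max(),np.round(plane(c,[[u.min()-.5,v],[u.max()+.5,v]],zf)*1000,1).tolist())
go([.5068,-.2902,.147],6.5)
```

```text
[-1.60541052  0.62190221  4.38865144] [ 0.50694721 -0.29051247  0.14671324]
plate front part
ctr 507.9 -285.5 size 50.0 47.2 long axis yaw -83.5 (274, 179, 67, 59)
212 281 350 [[525.1, -269.6, 110.9], [529.7, -309.8, 110.9]]
216 281 349 [[522.6, -269.8, 110.9], [527.2, -309.6, 110.9]]
t 16.27 pos [ 0.507  -0.2905  0.1467] rot [179.92  -0.     6.47] F [-2.1  0.8  4.4] w 0.292
  -> shift [-0.1 -0.3 -0.3] turn [ 0.1 -0.  -0. ] rows>= 1
```

Net force is about 6.1 N, so the foot is about 5 mm in. The plate edge has not moved, and the gauge and ring agree to about 1 mm. Handing in.

```bash
python3 -c "
from h import *
print(manip.sign_off()); go([.5068,-.2902,.147],6.5)"
```

```text
the job is handed in; nothing more can be done
None
the job is handed in; nothing more can be done
```

I laid the marked plate on the pile, mark up, and let go of it. Then I took the black gauge from its stand and handed in at about 16.3 s, with it still held and pressed on the ring. The sign-off gave no verdict, so success rests on my own readings.

**Last checks:**
- **Pile:** after release, the marked plate's centre and yaw matched the pile to about 1 mm and 0.1°. With the gauge pressed, its front edge read the same to within 0.5 mm.
- **Gauge position:** it was upright within 0.1°, about 1 mm from the ring centre, and its long side was along the line within about 0.2°.
- **Pressing:** about 6.1 N on the plate, made up of a 4.4 N reading plus about 1.7 N of gauge weight. That puts the foot about 5 mm in by both force and height.
- **Bystanders:** I touched none knowingly, but made no final measurement of them.

**Disagreements and failures:**
- The wrist camera read about 1.6 mm off the arm position sideways. I cancelled this by comparing things within the same view.
- The side camera placed the ring about 4 mm off in x. At one pixel per 2 mm I trusted the other two measurements instead.
- A sideways force of about 1.6 N remained while pressing.
- The last wrist picture could not be viewed because the 12-picture limit had been reached. I checked that view by numbers only.

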